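Slide the top plate off the stack into the drilling jig

ROBOT

A 7-joint arm with a two-finger parallel gripper is mounted at the origin on a cart in front of the work surface, level with it; the furniture and walls round the work are solid. World frame = base frame: x ahead of the robot, y to its left, z up, the work surface at z = 0. Lengths are in m, angles in rad, forces in N, time in s.
With the tool pointing down it reaches from about 0.425 to 0.925 m from the base axis. Payload 6.8 kg.
Tool frame: the origin (TCP) lies on the centre line of the jaws, within the pads' length; the fingertips stand 14 mm ahead of it and the grasp point (between the pads) lies 5 mm behind it (r.tips_ahead is the distance from the TCP to the fingertips, in m); z points along the fingers, y is the line along which they close (so a half turn about z gives the same grasp; the last joint's range is limited). The gripper opens to 85 mm and grips with 20 to 120 N. Pads are 22 mm wide; open, the fingers measure 114 mm over their backs; the gripper's body (76 mm by 85 mm) begins 54 mm behind the grasp point. The pads swing forward as they close: fully open they stand 13 mm farther back than shut.
Start: joints at [1.091, 0.477, 0.022, 1.555, -0.011, 1.109, -0.083], TCP at [0.245, -0.629, 0.245] pointing down, gripper open.
Joint ranges: [-2.96, 2.96], [-0.34, 2.1], [-1.41, 1.46], [0.24, 2.44], [-1.37, 4.51], [0.17, 1.92], [-2.96, 2.96]. Speed limits (rad/s): [2.39, 2.39, 3.14, 3.14, 3.14, 3.14, 3.14].

INTERFACE

Orientations are given as a rotation vector (axis times angle).
In Python, from bench import r, eyes gives the robot as it stands.
- The arm moves only by the tool step_arm, never from a script. Its argument "rows" is a list of rows, each a list of 6 numbers: the shift along the world's x, y, z in units of 60 cm (1.0 is 60 cm), then the turn, a rotation vector about the world's x, y, z in units of pi rad (1.0 is pi rad). In form: [[x, y, z, rx, ry, rz], ...]. A call has 1 to 5 rows; each row is the pose to reach, as a shift and turn from the pose commanded when the call began, turning the shorter way round; what a row does not reach only later rows make up. A row lasts 1/12 s, in which the tool goes at most 41.7 mm and 7.16 degrees, less where a joint would pass 70% of its speed; a pose out of reach is approached as far as the arm can. A call with a number of a shift or a turn outside -1 to 1 is refused whole. A call with a gripper value outside its range is refused whole. "jaw" is the closure, from 0 (fully open) to 1 (shut), set as the call begins (left out, the last holds). The fingers move at their own pace and stop on an object; "squeeze" is the grip in N (left out, the last holds). Time passes only in rows, so rows that repeat a pose let the fingers close. It gives the time, the measured TCP pose, the force, the opening and the grip force at its end, in the units of the state.
- r.get_obs(): the state, without advancing time (a new reading comes with each control period).
- eyes.grab_frame(name): name is "scene" or "side" or "wrist"; returns the picture (480x640x3 uint8, red, green, blue); there is no depth.
- eyes.camera_info(name): a dict with "mtx" (3x3 intrinsics, pixels), "extrinsics" (4x4, takes a point from camera to world coordinates); the wrist camera has in their place "tool_from_camera" (4x4, takes a point from camera to tool coordinates, whose origin is the TCP and whose axes are the flange's). Camera axes: x right, y down, z forward; pixel columns grow to the right and rows downward; lengths in m; the calibration is good to about 2 mm. A picture is of the moment at which its call begins: read the wrist's pose just before it. camera_info takes no time and is no camera call.
- r.hand_in(): hands the job in; it is judged then, once.
The state is a dict: "clock": time; "joints": joint angles; "qvel": joint speeds; "tau": joint torques, N m; "tcp_pos": TCP position; "orientation": TCP orientation; "contact_force": force on the tool from outside, world axes, zero at the start; "moment": the same for the moment, N m; "grip_width": finger opening in m; "gripper_force": force on a finger pad.
Only numpy, scipy, OpenCV 4.12 (cv2) and the standard library are available. Lean on these libraries where they do the work, as an engineer would, in place of code of your own. Each camera call takes 0.05 s, during which the arm holds its last target. There are 200 camera calls.

TASK

Slide the bright top plate sideways off the stack and across onto the blue drilling jig beside it, without ever lifting it and leaving the two dark plates below and the loose parts around as they are. With the plate wholly on the jig but short of the black stop bar, push it sideways against the red fence and bed it there with a steady push of about 12 N for a second; then slide it along that fence until it meets the stop bar, wherever that is clamped, and bed it there with the same steady push. Never force it above 20 N at fence or stop; let go and leave it lying flat and square along the red fence.

Things in the scene. Friction and masses are not known exactly. Their poses are not given: they have to be found in the camera images.
- top_plate: bright aluminium plate, 100 (its x) x 80 (its y) x 8 mm thick, about 0.18 kg, dark 22 mm spot in the middle, four small hole marks; loose on top of the stack. Origin at the centre of its underside, which starts 36 mm above the bench, 1 mm above the jig's bed. It goes in the jig's -y direction with a 100 mm edge leading; the edge to push is its +y one. Too wide to grip
- middle_plate: dark steel plate of the same size (100 x 80 x 8 mm), 0.48 kg, loose, second of the stack, must stay; origin at the centre of its underside, which is 28 mm above the bench
- bottom_plate: dark steel plate of the same size (100 x 80 x 8 mm), 0.48 kg, loose, lowest of the stack, must stay; origin at the centre of its underside, which is 20 mm above the bench
- riser: fixed wooden block under the stack, 116 (x) x 94 (y) x 20 mm high; origin at the centre of its underside on the bench. The stack stands 3 mm towards its -y edge
- jig: fixed blue drilling jig past the riser's -y edge, 1 to 12 mm from it; steel bed from x -80 to +70 and y -90 to +70 mm of its origin, 35 mm above the bench. Origin on the bench, z up. It may be turned 3 degrees against the stack; its side fence is 5 to 35 mm beyond the plate's +x edge at the start. Open on its +y side (to the stack) and its -x side
- end_fence: yellow bar fixed across the jig's -y end, 150 (x) x 12 x 14 mm high, inner face at y = -78 mm of the jig; origin at the centre of its underside. It carries a hard black stop bar (120 x 10 x 13 mm) on two rods, clamped somewhere over 18 mm: its face, which stops the plate, is at y = -68 to -50 mm of the jig. No reading tells where: look, or feel for it
- side_fence: red bar fixed on the jig's bed along its +x edge, 12 (x) x 128 (y) x 14 mm high, not springy; its inner face is at x = +58 mm of the jig, from y -78 to +50 mm. Origin at the centre of its underside, 35 mm above the bench
- seat (a point): point fixed on the jig's bed (x +8, y -28, z +35 mm in the jig's frame, axes as the jig's): the top plate's origin lies on its x when the plate touches the side fence; against the stop bar the plate's origin lies 0 to 18 mm to its +y, depending on where the bar is clamped
- coupler: quick coupler with a red sleeve lying loose on the bench on the riser's +x side, 26 x 58 x 27 mm high; origin at the centre of its underside; leave alone
- die_segment: dark grey crimping die segment standing loose on the bench on the jig's +x side, 44 x 23 x 42 mm high; origin at the centre of its underside; leave alone
- brass_nipple: brass hex nipple lying loose on the bench past the jig's end fence, 31 x 59 x 27 mm high; origin at the centre of its underside; leave alone
Not all that is in view belongs to the job. What is shaped like the middle_plate but brown is not meant. Several things have the shape of the top_plate; the one meant has the colours described above.

How it is judged:
On the way, in this order (a step that is already met when the one before it is completed fails the run):
1. the top plate has been slid clear of the stack onto the jig's bed (over 90 mm from the middle plate's centre, lying flat at bed height) (horizontal distance between top_plate and middle_plate above 0.09 m and angle between top_plate's own z axis and vertical below 0.03 rad and height (world z) of top_plate below 0.0375 m), for 0.05 s.
2. it is bedded against the red side fence: pressed with more than 3 N for 0.3 s, square to it (contact force between top_plate and side_fence above 3 N and angle between the y axis of top_plate and the y axis of jig, either way round below 0.03 rad), for 0.3 s.
3. it is then bedded against the stop bar that the yellow end fence carries: pressed with more than 3 N for 0.3 s, within 1.5 mm of the side fence (contact force between top_plate and end_fence above 3 N and x of top_plate in the frame of seat above -0.0015 m and angle between the y axis of top_plate and the y axis of jig, either way round below 0.03 rad), for 0.3 s.
At the end, for the whole second after the job is handed in: the bright plate lies flat and still on the jig, released, within 1.5 mm of the side fence and in the reach of the stop bar (0 to 18 mm from the seat point, 1.5 mm tolerance), square within 0.025 rad; the dark plates moved less than 4 mm, the three loose parts less than 10 mm (x of top_plate in the frame of seat between -0.0015 and 0.0015 m and y of top_plate in the frame of seat between -0.0015 and 0.0195 m and z of top_plate in the frame of seat between -0.0015 and 0.0015 m and angle between the y axis of top_plate and the y axis of jig, either way round below 0.025 rad and angle between top_plate's own z axis and vertical below 0.025 rad and linear speed of top_plate below 0.01 m/s and distance of each of bottom_plate, middle_plate from where it was at the start of the episode below 0.004 m and distance of each of coupler, die_segment, brass_nipple from where it was at the start of the episode below 0.01 m); the robot touches nothing.
It fails at once if the plate pressed against the stop bar (carried by the end fence) with more than 20 N (contact force between top_plate and end_fence above 20 N).
It fails at once if the plate pressed against the side fence with more than 20 N (contact force between top_plate and side_fence above 20 N).
It fails at once if the top plate lifted (over 5 mm) or tipped (over 0.12 rad) instead of slid (height (world z) of top_plate above 0.041 m or angle between top_plate's own z axis and vertical above 0.12 rad).
It fails at once if a plate below shifted by more than 4 mm (distance of any of bottom_plate, middle_plate from where it was at the start of the episode above 0.004 m).
It fails at once if a loose part nearby moved by more than 10 mm (distance of any of coupler, die_segment, brass_nipple from where it was at the start of the episode above 0.01 m).
It also fails if it takes over 72 s, if anything falls off the work surface, if the arm or the gripper's body presses on something with over 40 N, if the wrist force passes 120 N, or if a joint passes its speed limit or range.

## Working session

There is one attempt and no reset: what is moved stays moved. The work goes in short steps, Python scripts to look and compute and a tool call to move; the robot and the scene stay as the last step left them, time stands still between calls to the robot, and variables do not carry over. Pictures are saved under pics/ and viewed, at most 10 in all, crops included, and the job is handed in when it is done.

Besides the shell and the picture viewer there is one more tool, called after "Call:" by a JSON object that holds its "name" and its "arguments", one argument or row to a line. step_arm: Moves the arm, as the interface text tells. Shifts and turns lie within -1 to 1; 1 stands for 60 cm of shift or pi rad of turn. Its arguments: {"type":"object","properties":{"rows":{"type":"array"},"jaw":{"type":"number"},"squeeze":{"type":"number"}},"required":["rows"]}

```bash
mkdir -p pics; ls; python3 - <<'E'
from bench import r, eyes
import cv2, numpy as np
o=r.get_obs(); print({k:np.round(v,4).tolist() for k,v in o.items()}, r.tips_ahead)
for n in ("scene","side"):
    im=eyes.grab_frame(n); cv2.imwrite(f"pics/{n}0.png",im[:,:,::-1])
    i=eyes.camera_info(n); print(n,np.round(i["mtx"],1).tolist(),np.round(i["extrinsics"],3).tolist())
print(np.round(eyes.camera_info("wrist")["tool_from_camera"],3).tolist())
E
```

```text
pics
{'clock': 0.0, 'joints': [1.0909, 0.4778, 0.0224, 1.5564, -0.0115, 1.1093, -0.0831], 'qvel': [0.0003, 0.0001, 0.0006, -0.0006, 0.0002, 0.0012, 0.0005], 'tau': [0.0005, -59.6462, 1.6083, -28.1189, 0.0125, 0.0094, 0.0], 'tcp_pos': [0.245, -0.6284, 0.2443], 'orientation': [-3.0858, -0.5803, 0.0007], 'contact_force': [0.5827, -0.5269, -0.6904], 'moment': [0.0023, 0.0232, 0.0183], 'gripper_force': 0.0, 'grip_width': 0.0852} 0.014
scene [[571.8, 0.0, 316.7], [0.0, 571.8, 242.2], [0.0, 0.0, 1.0]] [[0.774, -0.311, 0.552, 0.1], [-0.633, -0.359, 0.686, -0.639], [-0.015, -0.88, -0.475, 0.499], [0.0, 0.0, 0.0, 1.0]]
side [[563.1, 0.0, 325.3], [0.0, 563.1, 238.0], [0.0, 0.0, 1.0]] [[-0.991, -0.101, 0.093, 0.515], [-0.136, 0.621, -0.772, 0.845], [0.021, -0.778, -0.628, 0.755], [0.0, 0.0, 0.0, 1.0]]
[[-0.0, -0.954, -0.299, 0.076], [1.0, -0.0, -0.001, 0.001], [0.001, -0.299, 0.954, -0.129], [0.0, 0.0, 0.0, 1.0]]
```

View pics/scene0.png

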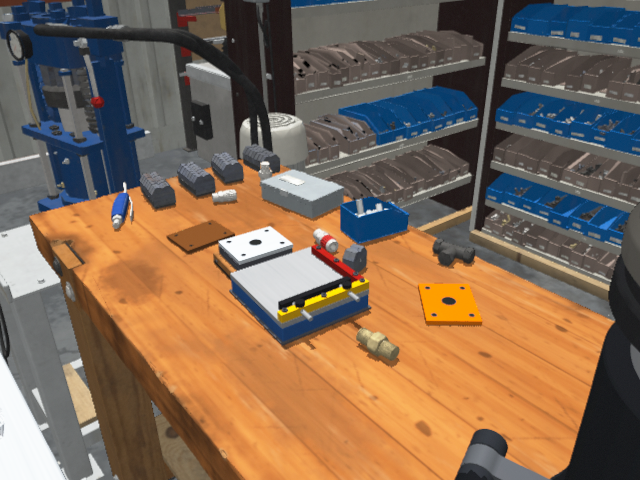

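View pics/side0.png

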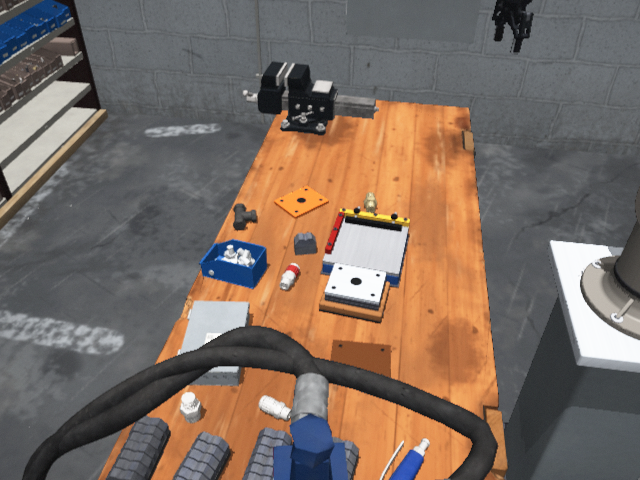

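The scene picture shows the bright plate at (255,245) on the dark stack. The jig is at (300,285), with the red fence at (337,263), the yellow bar at (325,300) and the black bar at (315,288). In the side picture the plate is at (357,283), the jig at (367,248), the red fence at (334,233) and the coupler at (290,276).

These could be taken for the top plate:
- white plate on the stack: scene (255,245), which is the one I choose
- brown plate lying on the bench: scene (200,236)
- orange plate: scene (449,302)

```bash
cat > h.py <<'E'
from bench import r, eyes
import cv2, numpy as np
from scipy.spatial.transform import Rotation as R
def cam(n):
    i=eyes.camera_info(n)
    if n!="wrist": return i["mtx"],np.array(i["extrinsics"])
    o=r.get_obs(); T=np.eye(4); T[:3,:3]=R.from_rotvec(o["orientation"]).as_matrix(); T[:3,3]=o["tcp_pos"]
    return i["mtx"],T@np.array(i["tool_from_camera"])
def ray(px,c,z):
    K,E=c; px=np.atleast_2d(np.asarray(px,float))
    d=(E[:3,:3]@np.linalg.inv(K)@np.c_[px,np.ones(len(px))].T).T
    return E[:3,3]+d*((z-E[2,3])/d[:,2])[:,None]
def big(mask,near=None):
    cs=[c for c in cv2.findContours(mask.astype(np.uint8),cv2.RETR_EXTERNAL,cv2.CHAIN_APPROX_NONE)[0] if cv2.contourArea(c)>60]
    if near is not None: cs=[c for c in cs if cv2.pointPolygonTest(c,near,True)>-12]
    return max(cs,key=cv2.contourArea)
def rect(P):
    "world points at contour -> centre, sizes, long-axis angle deg"
    (c,s,a)=cv2.minAreaRect((P[:,:2]*1000).astype(np.float32)); 
    return np.round(c,1),np.round(s,1),round(a,2)
E
python3 - <<'E'
from h import *
for n,pp,pr in (("scene",(255,235),(330,258)),("side",(375,285),(334,232))):
    im=cv2.imread(f"pics/{n}0.png"); hsv=cv2.cvtColor(im,cv2.COLOR_BGR2HSV); c=cam(n)
    h,s,v=cv2.split(hsv)
    m=(s<40)&(v>(200)); k=big(m,pp)[:,0]; print(n,"plate",rect(ray(k,c,.044)))
    m=((h<6)|(h>174))&(s>190)&(v>110); k=big(m,pr)[:,0]; print("red",rect(ray(k,c,.049)))
    m=(h>22)&(h<32)&(s>150)&(v>150); k=big(m)[:,0]; print("yellow",rect(ray(k,c,.049)),k.mean(0))
    x,y=(200,215) if n=="scene" else (270,185)
    cv2.imwrite(f"pics/{n}_crop.png",cv2.resize(im[y:y+150,x:x+200],None,fx=4,fy=4,interpolation=cv2.INTER_CUBIC))
E
```

```text
scene plate (array([549.4,  85.2]), array([ 80.9, 100.4]), 83.91)
red (array([605.9, -55.4]), array([125.1,  12.9]), 84.27)
yellow (array([ 528. , -119.3]), array([14. , 70.9]), 84.19) [324.17708333 296.17708333]
side plate (array([540.1,  14.4]), array([228.3, 146.2]), 84.13)
red (array([606.8, -21.2]), array([64.1, 11.4]), 84.34)Traceback (most recent call last):
  File "<stdin>", line 7, in <module>
  File "h.py", line 16, in big
    return max(cs,key=cv2.contourArea)
ValueError: max() iterable argument is empty
```

The scene view gives the plate centre at (549, 85) mm, measuring 81 x 100 mm with yaw about -6°. The fence is 125 mm long at yaw -5.7°. Both agree with the sizes given. Next I move above for a wrist look, staying high.

Call:
{"name": "step_arm", "arguments": {
  "rows": [
    [0.138,0.303,0.0,0,0,0.1],
    [0.138,0.303,0.0,0,0,0.2],
    [0.138,0.303,0.0,0,0,0.2],
    [0.138,0.303,0.0,0,0,0.2],
    [0.138,0.303,0.0,0,0,0.2]
  ],
  "jaw": 0.4,
  "squeeze": 20
}}

```text
clock: 0.52
tcp_pos: [0.3292, -0.4437, 0.245]
orientation: [-2.752, -1.512, -0.001]
contact_force: [0.7, 0.0, 0.3]
grip_width: 0.0514
gripper_force: 0.0
```

Call:
{"name": "step_arm", "arguments": {
  "rows": [
    [0.138,0.303,0.0,0,0,0.15],
    [0.138,0.303,0.0,0,0,0.15],
    [0.138,0.303,0.0,0,0,0.15],
    [0.138,0.303,0.0,0,0,0.15],
    [0.138,0.303,0.0,0,0,0.15]
  ]
}}

```text
clock: 0.93
tcp_pos: [0.4116, -0.262, 0.2452]
orientation: [-2.325, -2.113, -0.001]
contact_force: [1.1, -0.3, 0.3]
grip_width: 0.0511
gripper_force: 0.0
```

Call:
{"name": "step_arm", "arguments": {
  "rows": [
    [0.138,0.303,0.0,0,0,0],
    [0.138,0.303,0.0,0,0,0],
    [0.138,0.303,0.0,0,0,0],
    [0.138,0.303,0.0,0,0,0],
    [0.138,0.303,0.0,0,0,0]
  ]
}}

```text
clock: 1.35
tcp_pos: [0.4943, -0.0801, 0.2454]
orientation: [-2.33, -2.107, -0.001]
contact_force: [0.4, -0.9, -0.1]
grip_width: 0.0512
gripper_force: 0.0
```

Call:
{"name": "step_arm", "arguments": {
  "rows": [
    [0.086,0.19,0.0,0,0,0],
    [0.086,0.19,0.0,0,0,0],
    [0.086,0.19,0.0,0,0,0],
    [0.086,0.19,0.0,0,0,0]
  ]
}}

```text
clock: 1.68
tcp_pos: [0.547, 0.0403, 0.2458]
orientation: [-2.319, -2.115, -0.009]
contact_force: [-0.2, 1.2, 0.2]
grip_width: 0.0512
gripper_force: 0.0
```

```bash
python3 - <<'E'
from h import *
o=r.get_obs(); print(o["clock"],np.round(o["tcp_pos"],4),np.round(o["orientation"],4),o["grip_width"],r.tips_ahead)
im=eyes.grab_frame("wrist"); cv2.imwrite("pics/w1.png",im[:,:,::-1]); print(np.round(cam("wrist")[0],1).tolist())
E
```

```text
1.6833 [0.547  0.0403 0.2458] [-2.319  -2.1153 -0.0089] 0.051207946625358235 0.014
[[429.9, 0.0, 315.4], [0.0, 429.9, 238.2], [0.0, 0.0, 1.0]]
```

View pics/w1.png

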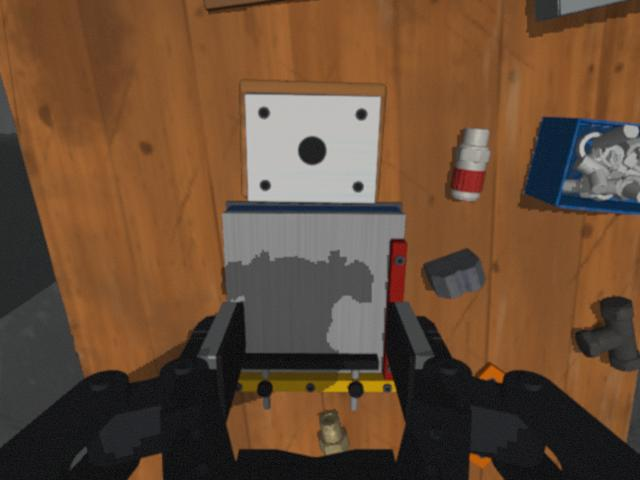

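The wrist view shows the bright plate at (312,150) with its dark spot and four holes, so the choice is right. The red fence is at (397,300), the black bar's upper edge at row ~354 and the coupler at (468,165). I now measure these precisely.

```bash
cat >> h.py <<'E'
def line(P):
    vx,vy,x,y=cv2.fitLine((P[:,:2]*1000).astype(np.float32),cv2.DIST_HUBER,0,.01,.01).ravel(); return np.array([x,y]),np.degrees(np.arctan2(vy,vx))
E
python3 - <<'E'
from h import *
im=cv2.imread("pics/w1.png"); h,s,v=cv2.split(cv2.cvtColor(im,cv2.COLOR_BGR2HSV)); c=cam("wrist")
k=big((s<40)&(v>200),(280,150))[:,0]; print("plate",rect(ray(k,c,.044)))
for nm,sel,z in (("+y edge",lambda k:(k[:,1]<110)&(k[:,0]>255)&(k[:,0]<370),.044),("-x edge",lambda k:(k[:,0]<260)&(k[:,1]>105)&(k[:,1]<190),.044),("+x edge",lambda k:(k[:,0]>368)&(k[:,1]>105)&(k[:,1]<190),.044)):
    print(nm,line(ray(k[sel(k)],c,z)))
red=((h<6)|(h>174))&(s>180)&(v>60)
# inner (left) face of the red bar: rows where it is not hidden, at its visible left top/bottom border
k=np.array([[np.flatnonzero(red[y,370:420])[0]+370,y] for y in range(243,298)]); print("red left",line(ray(k,c,.035)),line(ray(k,c,.049)),k[[0,-1]].tolist())
k=np.array([[np.flatnonzero(red[y,370:420])[-1]+370,y] for y in range(243,298)]); print("red right",line(ray(k,c,.049)))
t=np.flatnonzero(red[:,397])[0]; print("red +y end",ray([397,t],c,.049))
# stop bar upper edge
k=[]
for x in range(255,370,4):
    col=v[335:372,x].astype(int); j=np.argmin(np.diff(col)); k.append([x,335+j+.5])
k=np.array(k); print("stop",k[::6].tolist(),line(ray(k,c,.048)),line(ray(k,c,.036)))
E
```

```text
Traceback (most recent call last):
  File "h.py", line 16, in big
    return max(cs,key=cv2.contourArea)
ValueError: max() iterable argument is empty
```

```bash
cat > m1.py <<'E'
from h import *
im=cv2.imread("pics/w1.png"); h,s,v=cv2.split(cv2.cvtColor(im,cv2.COLOR_BGR2HSV)); c=cam("wrist")
print(im[150,270],im[215,300])
k=big((s<40)&(v>195),(280,150))[:,0]; print("plate",rect(ray(k,c,.044)))
for nm,sel,z in (("+y edge",lambda k:(k[:,1]<110)&(k[:,0]>255)&(k[:,0]<370),.044),("-x edge",lambda k:(k[:,0]<260)&(k[:,1]>105)&(k[:,1]<190),.044),("+x edge",lambda k:(k[:,0]>368)&(k[:,1]>105)&(k[:,1]<190),.044)):
    print(nm,line(ray(k[sel(k)],c,z)))
red=((h<6)|(h>174))&(s>180)&(v>60)
k=np.array([[np.flatnonzero(red[y,370:420])[0]+370,y] for y in range(243,298)]); print("red left",line(ray(k,c,.035)),line(ray(k,c,.049)),k[[0,-1]].tolist())
k=np.array([[np.flatnonzero(red[y,370:420])[-1]+370,y] for y in range(243,298)]); print("red right",line(ray(k,c,.049)))
t=np.flatnonzero(red[:,397])[0]; print("red +y end",ray([397,t],c,.049))
k=[]
for x in range(255,370,4):
    col=v[335:372,x].astype(int); j=np.argmin(np.diff(col)); k.append([x,335+j+.5])
k=np.array(k); print("stop",k[::6].tolist(),line(ray(k,c,.048)),line(ray(k,c,.036)))
E
python3 - <<'E'
import cv2; im=cv2.imread("pics/w1.png"); print(im[150,270],im[215,300],im[100,300])
E
sed -i 's/v>195/v>180/' m1.py; python3 m1.py
```

```text
[187 189 190] [134 135 134] [185 188 189]
[187 189 190] [134 135 134]
plate (array([546.8,  79. ]), array([77.5, 97.5]), 83.61)
+y edge (array([540.12573, 118.3702 ], dtype=float32), np.float32(-6.3263073))
-x edge (array([498.12112,  78.52194], dtype=float32), np.float32(83.773506))
+x edge (array([595.02454,  76.08059], dtype=float32), np.float32(83.65193))
red left (array([603.03125 , -27.492338], dtype=float32), np.float32(84.1398)) (array([600.96234 , -21.771746], dtype=float32), np.float32(84.139915)) [[392, 243], [389, 297]]
red right (array([611.7897  , -23.838326], dtype=float32), np.float32(84.027115))
red +y end [[0.60727423 0.00336023 0.049     ]]
stop [[255.0, 352.5], [279.0, 353.5], [303.0, 352.5], [327.0, 352.5], [351.0, 353.5]] (array([518.4001, -91.2456], dtype=float32), np.float32(-6.196708)) (array([517.1285 , -98.69163], dtype=float32), np.float32(-6.1967525))
```

Call:
{"name": "step_arm", "arguments": {
  "rows": [
    [0,0,0,0,0,0],
    [0,0,0,0,0,0],
    [0,0,0,0,0,0]
  ]
}}

```text
clock: 1.98
tcp_pos: [0.5447, 0.0285, 0.245]
orientation: [2.335, 2.101, -0.002]
contact_force: [-0.3, -0.4, -1.1]
grip_width: 0.0515
gripper_force: 0.0
```

```bash
python3 - <<'E'
from h import *
o=r.get_obs(); print(np.round(o["tcp_pos"],4),np.round(o["orientation"],4),np.abs(o["qvel"]).max(),o["contact_force"])
im=eyes.grab_frame("wrist"); cv2.imwrite("pics/w1.png",im[:,:,::-1])
E
python3 m1.py
```

```text
[0.5447 0.0285 0.245 ] [ 2.3353e+00  2.1011e+00 -1.9000e-03] 0.005098064674675637 [-0.2794046  -0.44271598 -1.1084083 ]
[185 189 190] [133 132 132]
plate (array([548.4,  84. ]), array([76.8, 97.7]), 83.91)
+y edge (array([564.77936, 120.85863], dtype=float32), np.float32(-6.086818))
-x edge (array([499.70605,  84.71567], dtype=float32), np.float32(84.02029))
+x edge (array([595.40594,  69.4548 ], dtype=float32), np.float32(83.5794))
red left (array([603.68945 , -35.366074], dtype=float32), np.float32(84.19696)) (array([601.5866  , -29.605963], dtype=float32), np.float32(84.19705)) [[395, 243], [392, 297]]
red right (array([612.4262  , -33.095993], dtype=float32), np.float32(84.63586))
red +y end [[0.60634582 0.00761287 0.049     ]]
stop [[255.0, 340.5], [279.0, 339.5], [303.0, 339.5], [327.0, 339.5], [351.0, 339.5]] (array([537.35944, -88.60073], dtype=float32), np.float32(-6.0304112)) (array([536.78925, -95.69703], dtype=float32), np.float32(-6.030323))
```

Both views agree:
- plate: centre (548.5, 84), yaw -6.1°
- jig: origin about (543, -35.4), yaw -5.8°
- stop face: about y = -53.5 of the jig
- gap to the fence: 14.5 mm

Next I go behind the plate's +y edge and feel the bench to calibrate the fingertip height.

Call:
{"name": "step_arm", "arguments": {
  "rows": [
    [0.018,0.212,0,0,0,0],
    [0.018,0.212,0,0,0,0],
    [0.018,0.212,0,0,0,0],
    [0.018,0.212,0,0,0,0],
    [0.018,0.212,-0.05,0,0,0]
  ]
}}

```text
clock: 2.45
tcp_pos: [0.5589, 0.1624, 0.2205]
orientation: [2.326, 2.107, 0.017]
contact_force: [0.9, -0.2, 0.2]
grip_width: 0.0512
gripper_force: 0.0
```

Call:
{"name": "step_arm", "arguments": {
  "rows": [
    [0,0,-0.06,0,0,0],
    [0,0,-0.12,0,0,0],
    [0,0,-0.17,0,0,0],
    [0,0,-0.21,0,0,0],
    [0,0,-0.24,0,0,0]
  ]
}}

```text
clock: 2.87
tcp_pos: [0.555, 0.1556, 0.0689]
orientation: [-2.334, -2.102, 0.005]
contact_force: [-0.0, -1.3, -0.4]
grip_width: 0.051
gripper_force: 0.0
```

Call:
{"name": "step_arm", "arguments": {
  "rows": [
    [0,0,-0.03,0,0,0],
    [0,0,-0.05,0,0,0],
    [0,0,-0.06,0,0,0],
    [0,0,-0.06,0,0,0]
  ]
}}

```text
clock: 3.2
tcp_pos: [0.5555, 0.1567, 0.0343]
orientation: [-2.333, -2.103, 0.003]
contact_force: [-0.4, -0.5, 0.7]
grip_width: 0.0513
gripper_force: 0.0
```

```bash
python3 - <<'E'
from h import *
o=r.get_obs(); print(o["clock"],np.round(o["tcp_pos"],4),np.round(o["orientation"],4),o["contact_force"])
im=eyes.grab_frame("wrist"); cv2.imwrite("pics/w2.png",im[:,:,::-1])
E
```

```text
3.2 [0.5555 0.1567 0.0343] [-2.3331 -2.1031  0.0028] [-0.38922052 -0.50859546  0.73550318]
```

View pics/w2.png

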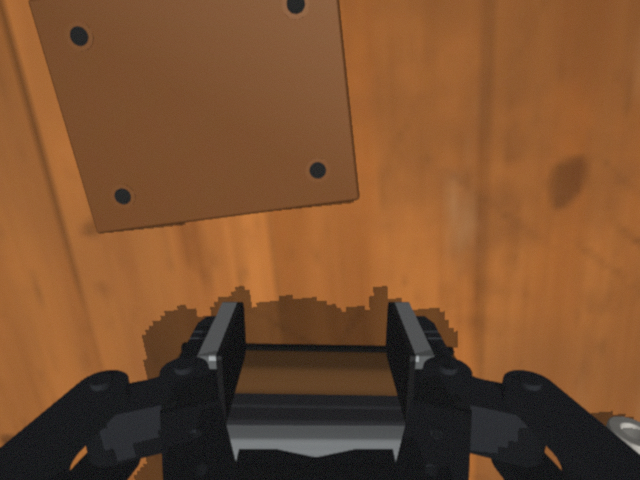

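The wrist view shows the fingers over clear bench, with the stack at (318,400) and the brown plate well away (bottom edge at row ~205). I go on down to touch.

Call:
{"name": "step_arm", "arguments": {
  "rows": [
    [0,0,-0.01,0,0,0],
    [0,0,-0.02,0,0,0],
    [0,0,-0.025,0,0,0],
    [0,0,-0.027,0,0,0],
    [0,0,-0.027,0,0,0]
  ]
}}

```text
clock: 3.67
tcp_pos: [0.5559, 0.1577, 0.0189]
orientation: [-2.332, -2.105, 0.0]
contact_force: [0.1, -0.0, 0.1]
grip_width: 0.051
gripper_force: 0.0
```

Call:
{"name": "step_arm", "arguments": {
  "rows": [
    [0,0,-0.002,0,0,0],
    [0,0,-0.004,0,0,0],
    [0,0,-0.005,0,0,0],
    [0,0,-0.005,0,0,0]
  ]
}}

```text
clock: 4.0
tcp_pos: [0.556, 0.1577, 0.0161]
orientation: [-2.333, -2.104, 0.0]
contact_force: [-0.6, -0.1, 0.5]
grip_width: 0.0513
gripper_force: 0.0
```

Call:
{"name": "step_arm", "arguments": {
  "rows": [
    [0,0,-0.002,0,0,0],
    [0,0,-0.003,0,0,0],
    [0,0,-0.003,0,0,0]
  ]
}}

```text
clock: 4.25
tcp_pos: [0.5559, 0.1576, 0.0142]
orientation: [-2.333, -2.104, 0.0]
contact_force: [0.2, -0.6, 0.2]
grip_width: 0.0515
gripper_force: 0.0
```

Call:
{"name": "step_arm", "arguments": {
  "rows": [
    [0,0,-0.002,0,0,0],
    [0,0,-0.003,0,0,0],
    [0,0,-0.003,0,0,0]
  ]
}}

```text
clock: 4.5
tcp_pos: [0.5559, 0.1577, 0.0123]
orientation: [-2.333, -2.104, 0.0]
contact_force: [-0.6, -1.5, 0.8]
grip_width: 0.0511
gripper_force: 0.0
```

Call:
{"name": "step_arm", "arguments": {
  "rows": [
    [0,0,-0.002,0,0,0],
    [0,0,-0.003,0,0,0],
    [0,0,-0.003,0,0,0]
  ]
}}

```text
clock: 4.75
tcp_pos: [0.5561, 0.1577, 0.0109]
orientation: [2.332, 2.104, 0.0]
contact_force: [-0.4, -0.4, 2.7]
grip_width: 0.0513
gripper_force: 1.5
```

Contact comes at TCP z ≈ 0.0112, so the tips stand 11 mm ahead at this opening. I raise to TCP z 0.050 (tips at 38.8 mm) and approach the edge.

Call:
{"name": "step_arm", "arguments": {
  "rows": [
    [0,0,0.03,0,0,0],
    [0,0,0.06,0,0,0],
    [0,0,0.0655,0,0,0],
    [0,0,0.0655,0,0,0],
    [0,0,0.0655,0,0,0]
  ]
}}

```text
clock: 5.17
tcp_pos: [0.556, 0.1575, 0.0497]
orientation: [2.333, 2.104, -0.0]
contact_force: [-0.8, 0.2, -0.0]
grip_width: 0.0517
gripper_force: 0.0
```

Call:
{"name": "step_arm", "arguments": {
  "rows": [
    [-0.0007,-0.007,0,0,0,0],
    [-0.0014,-0.014,0,0,0,0],
    [-0.0021,-0.021,0,0,0,0],
    [-0.0028,-0.028,0,0,0,0],
    [-0.003,-0.03,0,0,0,0]
  ]
}}

```text
clock: 5.58
tcp_pos: [0.554, 0.1382, 0.0495]
orientation: [2.334, 2.103, -0.002]
contact_force: [0.3, -0.1, 0.0]
grip_width: 0.0513
gripper_force: 0.0
```

Call:
{"name": "step_arm", "arguments": {
  "rows": [
    [-0.0005,-0.005,0,0,0,0],
    [-0.001,-0.01,0,0,0,0],
    [-0.0015,-0.015,0,0,0,0],
    [-0.002,-0.02,0,0,0,0],
    [-0.0025,-0.025,0,0,0,0]
  ]
}}

```text
clock: 6.0
tcp_pos: [0.5527, 0.1246, 0.05]
orientation: [-2.332, -2.105, -0.0]
contact_force: [0.3, 0.8, -0.7]
grip_width: 0.0508
gripper_force: 0.4
```

```bash
python3 - <<'E'
from h import *
o=r.get_obs(); print(o["clock"],np.round(o["tcp_pos"],4),np.round(o["orientation"],4),o["contact_force"])
a=eyes.grab_frame("side")[200:340,280:430]; b=eyes.grab_frame("scene")[190:330,190:340]
cv2.imwrite("pics/c1.png",cv2.resize(np.hstack([a,b])[:,:,::-1],(800,373),interpolation=cv2.INTER_CUBIC))
E
```

```text
6.0 [0.5527 0.1246 0.05  ] [-2.3324e+00 -2.1045e+00 -4.0000e-04] [ 0.25957188  0.82530506 -0.68759458]
```

View pics/c1.png

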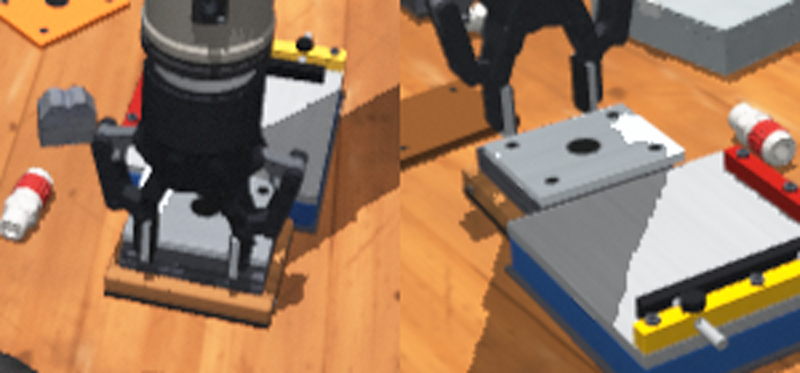

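The left (side) crop shows both fingers behind the plate's +y edge, with the dark plate emerging under them at (190,275). The right (scene) crop shows the plate flat and already advancing. I go on sliding.

Call:
{"name": "step_arm", "arguments": {
  "rows": [
    [-0.0009,-0.009,0,0,0,0],
    [-0.0018,-0.018,0,0,0,0],
    [-0.0027,-0.027,0,0,0,0],
    [-0.0036,-0.036,0,0,0,0],
    [-0.0045,-0.045,0,0,0,0]
  ]
}}

```text
clock: 6.52
tcp_pos: [0.5501, 0.0972, 0.0501]
orientation: [2.333, 2.104, 0.001]
contact_force: [1.0, 1.2, 0.9]
grip_width: 0.051
gripper_force: 0.8
```

Call:
{"name": "step_arm", "arguments": {
  "rows": [
    [-0.0009,-0.009,0,0,0,0],
    [-0.0018,-0.018,0,0,0,0],
    [-0.0027,-0.027,0,0,0,0],
    [-0.0036,-0.036,0,0,0,0],
    [-0.0045,-0.045,0,0,0,0]
  ]
}}

```text
clock: 6.93
tcp_pos: [0.5471, 0.0699, 0.0499]
orientation: [-2.333, -2.104, 0.001]
contact_force: [0.4, 0.4, -0.8]
grip_width: 0.0511
gripper_force: 0.5
```

Call:
{"name": "step_arm", "arguments": {
  "rows": [
    [-0.0009,-0.009,0,0,0,0],
    [-0.0018,-0.018,0,0,0,0],
    [-0.0027,-0.027,0,0,0,0],
    [-0.0036,-0.036,0,0,0,0],
    [-0.0045,-0.045,0,0,0,0]
  ]
}}

```text
clock: 7.35
tcp_pos: [0.5445, 0.0431, 0.0499]
orientation: [-2.333, -2.104, 0.0]
contact_force: [0.6, 0.1, -0.8]
grip_width: 0.0511
gripper_force: 0.4
```

```bash
python3 - <<'E'
from h import *
o=r.get_obs(); p=o["tcp_pos"]*1000; print(o["clock"],np.round(p,1),o["contact_force"])
a=np.radians(5.8); d=p[:2]-[543,-35.4]; print("jig",d@[np.cos(a),-np.sin(a)],d@[np.sin(a),np.cos(a)])
a=eyes.grab_frame("side")[180:320,280:430]; b=eyes.grab_frame("scene")[190:330,190:340]
cv2.imwrite("pics/c2.png",cv2.resize(np.hstack([a,b])[:,:,::-1],(800,373),interpolation=cv2.INTER_CUBIC))
E
```

```text
7.35 [544.5  43.1  49.9] [ 0.55306679  0.11499448 -0.80915268]
jig -6.4663334502714855 78.22045659133146
```

View pics/c2.png

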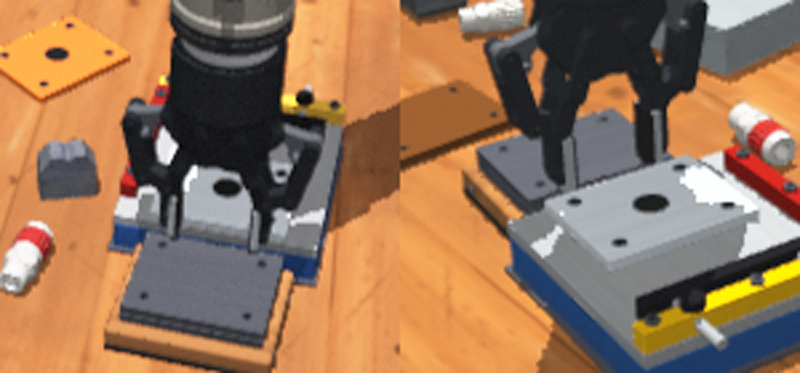

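Both crops show the plate flat on the bed, the dark stack still in place, and the plate's front edge clear of the black bar. I go 18 mm more, then back off and rise.

Call:
{"name": "step_arm", "arguments": {
  "rows": [
    [-0.0009,-0.009,0,0,0,0],
    [-0.0018,-0.018,0,0,0,0],
    [-0.0024,-0.024,0,0,0,0],
    [-0.0028,-0.028,0,0,0,0],
    [-0.003,-0.03,0,0,0,0]
  ]
}}

```text
clock: 7.87
tcp_pos: [0.5429, 0.0253, 0.0501]
orientation: [2.333, 2.104, 0.0]
contact_force: [-0.0, 1.3, 0.2]
grip_width: 0.0513
gripper_force: 0.7
```

Call:
{"name": "step_arm", "arguments": {
  "rows": [
    [0,0,0,0,0,0],
    [0.001,0.01,0,0,0,0],
    [0.002,0.03,0,0,0,0],
    [0.003,0.03,0,0,0,0],
    [0.003,0.03,0.03,0,0,0]
  ]
}}

```text
clock: 8.28
tcp_pos: [0.5427, 0.0452, 0.0658]
orientation: [-2.327, -2.106, 0.005]
contact_force: [-0.9, -0.1, -0.2]
grip_width: 0.0512
gripper_force: 0.0
```

Call:
{"name": "step_arm", "arguments": {
  "rows": [
    [0,0,0.06,0,0,0],
    [0,0,0.12,0,0,0],
    [0,0,0.18,0,0,0],
    [0,0.05,0.22,0,0,0],
    [0,0.05,0.22,0,0,0]
  ]
}}

```text
clock: 8.7
tcp_pos: [0.5474, 0.0806, 0.2062]
orientation: [2.324, 2.109, 0.017]
contact_force: [0.5, 1.4, 0.0]
grip_width: 0.0515
gripper_force: 0.0
```

Call:
{"name": "step_arm", "arguments": {
  "rows": [
    [0,0,0,0,0,0],
    [0,0,0,0,0,0],
    [0,0,0,0,0,0]
  ]
}}

```text
clock: 8.95
tcp_pos: [0.5438, 0.0731, 0.1988]
orientation: [-2.332, -2.104, 0.003]
contact_force: [-0.1, -0.2, -0.5]
grip_width: 0.0512
gripper_force: 0.0
```

```bash
python3 - <<'E'
from h import *
c=cam("wrist"); o=r.get_obs(); p=o["tcp_pos"]*1000; print(o["clock"],np.round(p,1),np.round(o["orientation"],4))
im=eyes.grab_frame("wrist")[:,:,::-1].copy(); cv2.imwrite("pics/w3.png",im)
np.savez("w3.npz",K=c[0],E=c[1])
E
```

```text
8.95 [543.8  73.1 198.8] [-2.3321 -2.1037  0.0035]
```

View pics/w3.png

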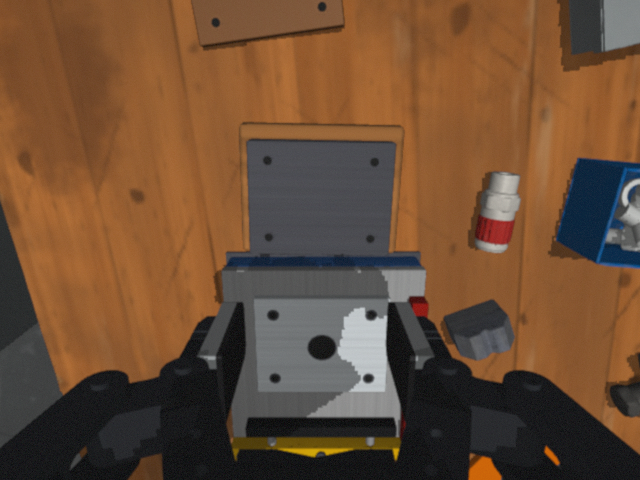

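The picture shows the plate flat on the bed: spot at (321,347), +y edge at row ~298 and black bar edge at row ~420. It stands clear of the red fence (420,308), and the stack looks undisturbed. I measure from this picture.

```bash
python3 - <<'E'
from h import *
z=np.load("w3.npz"); c=(z["K"],z["E"]); im=cv2.imread("pics/w3.png"); g=cv2.cvtColor(im,cv2.COLOR_BGR2GRAY); h,s,v=cv2.split(cv2.cvtColor(im,cv2.COLOR_BGR2HSV))
def cen(x,y,w,t=80):
    m=cv2.moments((g[y-w:y+w,x-w:x+w]<t).astype(np.uint8),True); return [x-w+m["m10"]/m["m00"],y-w+m["m01"]/m["m00"]]
H=[cen(273,315,11),cen(371,315,11),cen(275,379,11),cen(368,378,11)]; S=cen(321,347,20)
P=ray(H+[S],c,.043)[:,:2]*1000; print(np.round(P,1).tolist(),"centre",P[:4].mean(0))
for a,b in ((0,1),(2,3)): print("yaw",np.degrees(np.arctan2(*(P[b]-P[a])[::-1])))
a=np.radians(5.8); ux=np.array([np.cos(a),-np.sin(a)]); uy=np.array([np.sin(a),np.cos(a)])
for q in (P[4],P[:4].mean(0)): d=q-[543,-35.4]; print("jig xy",d@ux,d@uy)
red=((h<6)|(h>174))&(s>180)&(v>60); ys,xs=np.nonzero(red[285:330,400:435]); print("red blob",xs.min()+400,xs.max()+400,ys.min()+285, ray([[xs.max()+401,ys.min()+285]],c,.049)*1000)
k=[]
for x in range(260,385,5):
    col=g[405:432,x].astype(int); k.append([x,405+np.argmin(np.diff(col))+1])
p,an=line(ray(k,c,.048)); d=p-[543,-35.4]; print("stop",k[::8],p,an,"jig y",d@uy)
E
```

```text
[[504.4, 4.5], [576.2, -2.5], [498.9, -49.3], [570.5, -56.7], [537.4, -26.0]] centre [537.48199374 -26.00604584]
yaw -5.583857699194273
yaw -5.866151242076411
jig xy -6.502621589268423 8.780760361739244
jig xy -6.439076201011051 8.788234492606005
red blob 410 427 298 [[616.71152473   9.39574408  49.        ]]
stop [[260, np.int64(417)], [300, np.int64(418)], [340, np.int64(418)], [380, np.int64(417)]] [533.3675  -86.03803] -5.9408846 jig y -51.35222722164418
```

The plate is at jig (-6.5, +8.8), yaw -5.7°. That is square, about 19 mm short of the stop, and clear of the stack. I turn the tool by -90° and go to the -x side.

Call:
{"name": "step_arm", "arguments": {
  "rows": [
    [-0.03,-0.035,0,0,0,-0.03],
    [-0.06,-0.07,0,0,0,-0.065],
    [-0.09,-0.105,0,0,0,-0.1],
    [-0.12,-0.14,0,0,0,-0.135],
    [-0.1317,-0.1528,0,0,0,-0.17]
  ]
}}

```text
clock: 9.42
tcp_pos: [0.4623, -0.0218, 0.1986]
orientation: [-2.812, -1.401, 0.007]
contact_force: [-0.5, 0.7, -0.4]
grip_width: 0.0515
gripper_force: 0.0
```

Call:
{"name": "step_arm", "arguments": {
  "rows": [
    [0,0,0,0,0,-0.034],
    [0,0,0,0,0,-0.068],
    [0,0,0,0,0,-0.102],
    [0,0,0,0,0,-0.136],
    [0,0,0,0,0,-0.17]
  ]
}}

```text
clock: 9.83
tcp_pos: [0.4649, -0.0186, 0.1991]
orientation: [-3.081, -0.614, 0.003]
contact_force: [0.1, 0.1, -0.5]
grip_width: 0.0517
gripper_force: 0.0
```

Call:
{"name": "step_arm", "arguments": {
  "rows": [
    [0,0,0,0,0,-0.034],
    [0,0,-0.03,0,0,-0.068],
    [0,0,-0.06,0,0,-0.102],
    [0,0,-0.1,0,0,-0.136],
    [0,0,-0.12,0,0,-0.1595]
  ]
}}

```text
clock: 10.25
tcp_pos: [0.4638, -0.0187, 0.1251]
orientation: [3.136, -0.169, -0.007]
contact_force: [0.2, 0.8, -0.5]
grip_width: 0.0513
gripper_force: 0.0
```

Call:
{"name": "step_arm", "arguments": {
  "rows": [
    [0,0,0,0,0,0],
    [0,0,0,0,0,0],
    [0,0,0,0,0,0]
  ]
}}

```text
clock: 10.5
tcp_pos: [0.4659, -0.0181, 0.1284]
orientation: [3.138, -0.156, 0.0]
contact_force: [-0.6, 0.1, 0.4]
grip_width: 0.0509
gripper_force: 0.0
```

```bash
cat > st.py <<'E'
from h import *
o=r.get_obs(); p=o["tcp_pos"]*1000; print(round(o["clock"],2),np.round(p,1),np.round(o["orientation"],4),np.round(o["contact_force"],1),np.round(o["joints"],2))
a=np.radians(5.8); ux=np.array([np.cos(a),-np.sin(a)]); uy=np.array([np.sin(a),np.cos(a)])
d=p[:2]-[543,-35.4]; print("jig",d@ux,d@uy)
m=R.from_rotvec(o["orientation"]).as_matrix(); print("tool x yaw",np.degrees(np.arctan2(m[1,0],m[0,0])),"tilt",m[2,:2])
E
python3 st.py
```

```text
10.5 [465.9 -18.1 128.4] [ 3.1377e+00 -1.5570e-01  5.0000e-04] [-0.6  0.1  0.4] [ 0.17  0.32 -0.31  2.13  0.15  0.71 -1.91]
jig -78.41482289618101 9.414335455931857
tool x yaw -5.68307551862705 tilt [ 2.95576958e-04 -1.36658102e-06]
```

Call:
{"name": "step_arm", "arguments": {
  "rows": [
    [0,0,-0.04,0,0,0],
    [0,0,-0.08,0,0,0],
    [0,0,-0.11,0,0,0],
    [0,0,-0.125,0,0,0],
    [0,0,-0.131,0,0,0]
  ]
}}

```text
clock: 10.92
tcp_pos: [0.4655, -0.0181, 0.0489]
orientation: [3.138, -0.158, -0.001]
contact_force: [-0.4, 0.2, 0.3]
grip_width: 0.0514
gripper_force: 0.0
```

Call:
{"name": "step_arm", "arguments": {
  "rows": [
    [0.004,-0.0004,0,0,0,0],
    [0.008,-0.0008,0,0,0,0],
    [0.012,-0.0012,0,0,0,0],
    [0.014,-0.0014,0,0,0,0],
    [0.015,-0.0015,0,0,0,0]
  ]
}}

```text
clock: 11.33
tcp_pos: [0.4755, -0.0189, 0.0502]
orientation: [-3.137, 0.159, -0.003]
contact_force: [-0.1, -0.1, 0.1]
grip_width: 0.0513
gripper_force: 0.0
```

```bash
python3 st.py
```

```text
11.33 [475.5 -18.9  50.2] [-3.1375e+00  1.5890e-01 -2.7000e-03] [-0.1 -0.1  0.1] [ 0.13  0.47 -0.26  2.16  0.23  0.54 -1.98]
jig -68.77483120319991 9.612509917840391
tool x yaw -5.799185046034103 tilt [ 0.00171105 -0.00017531]
```

Call:
{"name": "step_arm", "arguments": {
  "rows": [
    [0.004,-0.0004,0,0,0,0],
    [0.008,-0.0008,0,0,0,0],
    [0.012,-0.0012,0,0,0,0],
    [0.016,-0.0016,0,0,0,0],
    [0.018,-0.0018,0,0,0,0]
  ]
}}

```text
clock: 11.75
tcp_pos: [0.4856, -0.02, 0.0494]
orientation: [3.138, -0.159, -0.0]
contact_force: [-1.8, 0.8, 1.3]
grip_width: 0.051
gripper_force: 0.7
```

Call:
{"name": "step_arm", "arguments": {
  "rows": [
    [0.0005,-5e-05,0,0,0,0],
    [0.001,-0.0001,0,0,0,0],
    [0.0015,-0.00015,0,0,0,0],
    [0.002,-0.0002,0,0,0,0]
  ]
}}

```text
clock: 12.08
tcp_pos: [0.4864, -0.0201, 0.0493]
orientation: [3.138, -0.159, -0.001]
contact_force: [-0.5, 0.8, 0.7]
grip_width: 0.0512
gripper_force: 0.7
```

Call:
{"name": "step_arm", "arguments": {
  "rows": [
    [0.0005,-5e-05,0,0,0,0],
    [0.001,-0.0001,0,0,0,0],
    [0.0015,-0.00015,0,0,0,0]
  ]
}}

```text
clock: 12.33
tcp_pos: [0.4876, -0.0201, 0.0494]
orientation: [-3.138, 0.159, -0.0]
contact_force: [-0.8, 0.2, -0.8]
grip_width: 0.0512
gripper_force: 0.4
```

Call:
{"name": "step_arm", "arguments": {
  "rows": [
    [0.0005,-5e-05,0,0,0,0],
    [0.001,-0.0001,0,0,0,0],
    [0.0015,-0.00015,0,0,0,0]
  ]
}}

```text
clock: 12.58
tcp_pos: [0.4885, -0.0203, 0.0494]
orientation: [3.138, -0.159, 0.0]
contact_force: [-0.5, -0.3, 0.6]
grip_width: 0.0512
gripper_force: 0.4
```

Call:
{"name": "step_arm", "arguments": {
  "rows": [
    [0.0005,-5e-05,0,0,0,0],
    [0.001,-0.0001,0,0,0,0],
    [0.0015,-0.00015,0,0,0,0]
  ]
}}

```text
clock: 12.83
tcp_pos: [0.4893, -0.0204, 0.0494]
orientation: [3.138, -0.159, -0.0]
contact_force: [-0.6, 0.2, -1.0]
grip_width: 0.051
gripper_force: 0.4
```

```bash
python3 st.py
```

```text
12.83 [489.3 -20.4  49.4] [ 3.1376 -0.159  -0.    ] [-0.6  0.2 -1. ] [ 0.13  0.48 -0.26  2.12  0.23  0.56 -1.97]
jig -54.926181364096735 9.540234753292376
tool x yaw -5.8008348307024145 tilt [-3.12656383e-05  9.21225972e-06]
```

Call:
{"name": "step_arm", "arguments": {
  "rows": [
    [0.0004,-4e-05,0,0,0,0],
    [0.0008,-8e-05,0,0,0,0],
    [0.0012,-0.00012,0,0,0,0],
    [0.0012,-0.00012,0,0,0,0]
  ]
}}

```text
clock: 13.17
tcp_pos: [0.4901, -0.0204, 0.0494]
orientation: [3.138, -0.159, 0.0]
contact_force: [-0.8, 0.4, -0.2]
grip_width: 0.0511
gripper_force: 0.3
```

Call:
{"name": "step_arm", "arguments": {
  "rows": [
    [0.0004,-4e-05,0,0,0,0],
    [0.0008,-8e-05,0,0,0,0],
    [0.0008,-8e-05,0,0,0,0]
  ]
}}

```text
clock: 13.42
tcp_pos: [0.4906, -0.0205, 0.0494]
orientation: [3.138, -0.159, 0.0]
contact_force: [-0.9, 1.1, 0.8]
grip_width: 0.0512
gripper_force: 0.4
```

Call:
{"name": "step_arm", "arguments": {
  "rows": [
    [0.0004,-4e-05,0,0,0,0],
    [0.0008,-8e-05,0,0,0,0],
    [0.0008,-8e-05,0,0,0,0]
  ]
}}

```text
clock: 13.67
tcp_pos: [0.4911, -0.0205, 0.0494]
orientation: [3.138, -0.159, 0.0]
contact_force: [0.1, 0.2, -0.2]
grip_width: 0.0514
gripper_force: 0.4
```

Call:
{"name": "step_arm", "arguments": {
  "rows": [
    [0.0004,-4e-05,0,0,0,0],
    [0.0008,-8e-05,0,0,0,0],
    [0.0008,-8e-05,0,0,0,0]
  ]
}}

```text
clock: 13.92
tcp_pos: [0.4916, -0.0206, 0.0494]
orientation: [3.138, -0.159, 0.0]
contact_force: [-0.7, -0.4, 0.0]
grip_width: 0.0512
gripper_force: 0.4
```

Call:
{"name": "step_arm", "arguments": {
  "rows": [
    [0.0004,-4e-05,0,0,0,0],
    [0.0008,-8e-05,0,0,0,0],
    [0.0008,-8e-05,0,0,0,0]
  ]
}}

```text
clock: 14.17
tcp_pos: [0.4917, -0.0206, 0.0494]
orientation: [3.137, -0.159, -0.001]
contact_force: [-1.7, 0.8, 0.7]
grip_width: 0.051
gripper_force: 1.0
```

Call:
{"name": "step_arm", "arguments": {
  "rows": [
    [0.0004,-4e-05,0,0,0,0],
    [0.0008,-8e-05,0,0,0,0],
    [0.0008,-8e-05,0,0,0,0]
  ]
}}

```text
clock: 14.42
tcp_pos: [0.4918, -0.0206, 0.0493]
orientation: [3.137, -0.159, -0.002]
contact_force: [-3.9, 0.5, 2.9]
grip_width: 0.0515
gripper_force: 2.1
```

Contact with the fence; the stiffness is about 5 N/mm. I build up to about 12 N.

Call:
{"name": "step_arm", "arguments": {
  "rows": [
    [0.0004,-4e-05,0,0,0,0],
    [0.0008,-8e-05,0,0,0,0],
    [0.0008,-8e-05,0,0,0,0]
  ]
}}

```text
clock: 14.67
tcp_pos: [0.4918, -0.0206, 0.0492]
orientation: [3.137, -0.159, -0.003]
contact_force: [-6.5, 1.6, 3.9]
grip_width: 0.0511
gripper_force: 2.9
```

Call:
{"name": "step_arm", "arguments": {
  "rows": [
    [0.0004,-4e-05,0,0,0,0],
    [0.0008,-8e-05,0,0,0,0],
    [0.0008,-8e-05,0,0,0,0]
  ]
}}

```text
clock: 14.92
tcp_pos: [0.4919, -0.0206, 0.0492]
orientation: [3.137, -0.159, -0.005]
contact_force: [-6.9, 1.0, 5.3]
grip_width: 0.0516
gripper_force: 3.5
```

```bash
python3 st.py
```

```text
14.92 [491.9 -20.6  49.2] [ 3.1372 -0.1586 -0.0046] [-6.9  1.   5.3] [ 0.13  0.49 -0.26  2.12  0.23  0.57 -1.97]
jig -52.37064839493639 9.52741629442212
tool x yaw -5.787959427663532 tilt [-0.00293257  0.00056424]
```

Call:
{"name": "step_arm", "arguments": {
  "rows": [
    [0.0004,-4e-05,0,0,0,0],
    [0.0008,-8e-05,0.0002,0,0,0],
    [0.0008,-8e-05,0.0003,0,0,0]
  ]
}}

```text
clock: 15.17
tcp_pos: [0.4919, -0.0206, 0.0492]
orientation: [3.137, -0.158, -0.006]
contact_force: [-7.4, 1.1, 4.2]
grip_width: 0.0508
gripper_force: 3.8
```

Call:
{"name": "step_arm", "arguments": {
  "rows": [
    [0.0004,-4e-05,0,0,0,0],
    [0.0008,-8e-05,0.0002,0,0,0],
    [0.0008,-8e-05,0.0003,0,0,0]
  ]
}}

```text
clock: 15.42
tcp_pos: [0.4919, -0.0207, 0.0493]
orientation: [3.137, -0.158, -0.007]
contact_force: [-8.4, 2.0, 4.2]
grip_width: 0.0509
gripper_force: 4.1
```

Call:
{"name": "step_arm", "arguments": {
  "rows": [
    [0.0003,-3e-05,0,0,0,0],
    [0.0005,-5e-05,0,0,0,0],
    [0.0005,-5e-05,0,0,0,0]
  ]
}}

```text
clock: 15.67
tcp_pos: [0.492, -0.0207, 0.0492]
orientation: [3.137, -0.158, -0.008]
contact_force: [-9.1, 2.7, 6.1]
grip_width: 0.0514
gripper_force: 4.6
```

Call:
{"name": "step_arm", "arguments": {
  "rows": [
    [0.0004,-4e-05,0,0,0,0],
    [0.0008,-8e-05,0.0,0,0,0],
    [0.001,-0.0001,0.0,0,0,0]
  ]
}}

```text
clock: 15.92
tcp_pos: [0.492, -0.0207, 0.0492]
orientation: [3.137, -0.158, -0.01]
contact_force: [-10.4, 1.8, 7.0]
grip_width: 0.051
gripper_force: 5.5
```

Call:
{"name": "step_arm", "arguments": {
  "rows": [
    [0.0004,-4e-05,0,0,0,0],
    [0.0008,-8e-05,0.0,0,0,0],
    [0.0008,-8e-05,0.0,0,0,0]
  ]
}}

```text
clock: 16.17
tcp_pos: [0.492, -0.0207, 0.0491]
orientation: [3.137, -0.158, -0.011]
contact_force: [-12.2, 2.0, 8.7]
grip_width: 0.0513
gripper_force: 6.0
```

Steady at 12 N; I hold it for a second, then back off the way it came.

Call:
{"name": "step_arm", "arguments": {
  "rows": [
    [0,0,0,0,0,0],
    [0,0,0,0,0,0],
    [0,0,0,0,0,0],
    [0,0,0,0,0,0],
    [0,0,0,0,0,0]
  ]
}}

```text
clock: 16.58
tcp_pos: [0.492, -0.0207, 0.0491]
orientation: [3.137, -0.158, -0.011]
contact_force: [-11.7, 3.0, 8.5]
grip_width: 0.0513
gripper_force: 6.0
```

Call:
{"name": "step_arm", "arguments": {
  "rows": [
    [0,0,0,0,0,0],
    [0,0,0,0,0,0],
    [0,0,0,0,0,0],
    [0,0,0,0,0,0],
    [0,0,0,0,0,0]
  ]
}}

```text
clock: 17.0
tcp_pos: [0.4921, -0.0207, 0.0491]
orientation: [3.137, -0.158, -0.011]
contact_force: [-12.0, 2.3, 8.0]
grip_width: 0.0517
gripper_force: 6.0
```

Call:
{"name": "step_arm", "arguments": {
  "rows": [
    [0,0,0,0,0,0],
    [0,0,0,0,0,0],
    [0,0,0,0,0,0]
  ]
}}

```text
clock: 17.25
tcp_pos: [0.492, -0.0207, 0.0491]
orientation: [3.137, -0.158, -0.011]
contact_force: [-11.3, 1.6, 7.7]
grip_width: 0.0514
gripper_force: 6.0
```

Call:
{"name": "step_arm", "arguments": {
  "rows": [
    [-0.002,0.0002,0,0,0,0],
    [-0.004,0.0004,0,0,0,0],
    [-0.008,0.0008,0,0,0,0],
    [-0.014,0.0014,0,0,0,0],
    [-0.022,0.0022,0,0,0,0]
  ]
}}

```text
clock: 17.67
tcp_pos: [0.4837, -0.0196, 0.0501]
orientation: [-3.137, 0.159, -0.004]
contact_force: [-0.2, -0.2, 0.2]
grip_width: 0.0514
gripper_force: 0.0
```

```bash
python3 st.py
```

```text
17.67 [483.7 -19.6  50.1] [-3.1372  0.1592 -0.004 ] [-0.2 -0.2  0.2] [ 0.13  0.48 -0.26  2.14  0.23  0.55 -1.97]
jig -60.61963754081221 9.695191314893519
tool x yaw -5.8118141923405044 tilt [ 0.00254683 -0.00052267]
```

Call:
{"name": "step_arm", "arguments": {
  "rows": [
    [0,0,0.04,0,0,0],
    [0,0,0.1,0,0,0],
    [0,0,0.16,0,0,0.036],
    [0,0,0.16,0,0,0.072],
    [0,0,0.16,0,0,0.108]
  ]
}}

```text
clock: 18.08
tcp_pos: [0.4847, -0.0197, 0.1485]
orientation: [3.117, 0.381, 0.01]
contact_force: [0.7, 0.0, -1.2]
grip_width: 0.0511
gripper_force: 0.0
```

Call:
{"name": "step_arm", "arguments": {
  "rows": [
    [0.02,0.015,0,0,0,0.036],
    [0.04,0.03,0,0,0,0.072],
    [0.06,0.045,0,0,0,0.108],
    [0.08,0.06,0,0,0,0.144],
    [0.1,0.075,0,0,0,0.18]
  ]
}}

```text
clock: 18.5
tcp_pos: [0.5434, 0.0257, 0.146]
orientation: [2.888, 1.236, 0.002]
contact_force: [0.5, -0.1, -0.2]
grip_width: 0.0512
gripper_force: 0.0
```

Call:
{"name": "step_arm", "arguments": {
  "rows": [
    [0.005,0.01,0,0,0,0.036],
    [0.01,0.015,0,0,0,0.072],
    [0.02,0.02,0,0,0,0.108],
    [0.02,0.02,0,0,0,0.144],
    [0.02,0.02,0,0,0,0.18]
  ]
}}

```text
clock: 18.92
tcp_pos: [0.5551, 0.0376, 0.1459]
orientation: [2.428, 1.993, 0.002]
contact_force: [0.3, 0.2, 0.5]
grip_width: 0.0512
gripper_force: 0.0
```

Call:
{"name": "step_arm", "arguments": {
  "rows": [
    [0,0,0,0,0,0.032],
    [0,0,0,0,0,0.032],
    [0,0,0,0,0,0.032],
    [0,0,0,0,0,0.032]
  ]
}}

```text
clock: 19.25
tcp_pos: [0.5546, 0.0372, 0.1458]
orientation: [2.334, 2.102, 0.001]
contact_force: [0.0, -0.9, -0.3]
grip_width: 0.0513
gripper_force: 0.0
```

```bash
python3 st.py; python3 - <<'E'
from h import *
im=eyes.grab_frame("wrist")[:,:,::-1]; cv2.imwrite("pics/w4.png",im)
E
```

```text
19.25 [554.6  37.2 145.8] [2.3341e+00 2.1023e+00 6.0000e-04] [ 0.  -0.9 -0.3] [ 0.33  0.48 -0.65  1.9   0.37  0.88 -0.61]
jig 4.227606655466443 73.41315391173497
tool x yaw 84.01787905400352 tilt [8.13107203e-05 4.50779521e-04]
```

View pics/w4.png

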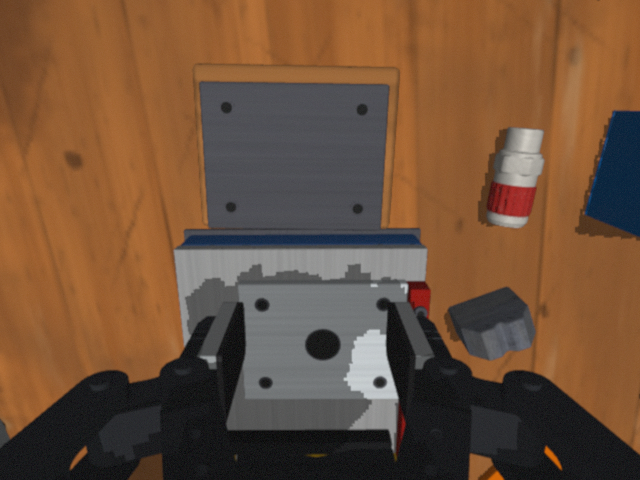

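The view shows the plate tight against the red fence (edge at (408,290)), square, with the stop bar about 20 mm ahead (row ~430) and the stack untouched. I descend behind the +y edge.

Call:
{"name": "step_arm", "arguments": {
  "rows": [
    [0.0032,-0.006,-0.05,0,0,0.001],
    [0.0032,-0.006,-0.1,0,0,0.001],
    [0.0032,-0.006,-0.14,0,0,0.001],
    [0.0032,-0.006,-0.155,0,0,0.001],
    [0.0032,-0.006,-0.16,0,0,0.001]
  ]
}}

```text
clock: 19.72
tcp_pos: [0.5553, 0.0337, 0.0482]
orientation: [-2.327, -2.108, 0.004]
contact_force: [0.2, 0.5, -0.1]
grip_width: 0.0514
gripper_force: 0.0
```

Call:
{"name": "step_arm", "arguments": {
  "rows": [
    [-0.0003,-0.004,0,0,0,0],
    [-0.0006,-0.008,0,0,0,0],
    [-0.0008,-0.01,0,0,0,0],
    [-0.001,-0.012,0,0,0,0]
  ]
}}

```text
clock: 20.05
tcp_pos: [0.5568, 0.0262, 0.0511]
orientation: [2.327, 2.108, 0.003]
contact_force: [-0.8, -0.5, 0.5]
grip_width: 0.0512
gripper_force: 0.0
```

```bash
python3 st.py
```

```text
20.05 [556.8  26.2  51.1] [2.3272 2.1079 0.0026] [-0.8 -0.5  0.5] [ 0.28  0.61 -0.57  1.95  0.49  0.71 -0.68]
jig 7.503692705844548 62.68776496324675
tool x yaw 84.3400989937102 tilt [0.00013343 0.00235256]
```

Call:
{"name": "step_arm", "arguments": {
  "rows": [
    [-0.0003,-0.003,0,0,0,0],
    [-0.0006,-0.006,0,0,0,0],
    [-0.0009,-0.01,0,0,0,0],
    [-0.0012,-0.014,0,0,0,0],
    [-0.0016,-0.018,0,0,0,0]
  ]
}}

```text
clock: 20.47
tcp_pos: [0.5552, 0.0159, 0.05]
orientation: [2.327, 2.11, 0.001]
contact_force: [0.5, 2.3, 0.6]
grip_width: 0.051
gripper_force: 0.9
```

Call:
{"name": "step_arm", "arguments": {
  "rows": [
    [-0.0002,-0.003,0,0,0,0],
    [-0.0005,-0.006,0,0,0,0],
    [-0.0007,-0.008,0,0,0,0],
    [-0.0009,-0.01,0,0,0,0],
    [-0.0009,-0.01,0,0,0,0]
  ]
}}

```text
clock: 20.88
tcp_pos: [0.5543, 0.0094, 0.0497]
orientation: [2.328, 2.109, -0.0]
contact_force: [-0.5, 0.1, 0.1]
grip_width: 0.0512
gripper_force: 0.5
```

```bash
python3 st.py
```

```text
20.88 [554.3   9.4  49.7] [ 2.3279e+00  2.1095e+00 -3.0000e-04] [-0.5  0.1  0.1] [ 0.31  0.61 -0.57  1.96  0.49  0.71 -0.66]
jig 6.741578620547637 45.692970733355814
tool x yaw 84.36477017412764 tilt [-1.79799635e-04 -4.69961274e-05]
```

Call:
{"name": "step_arm", "arguments": {
  "rows": [
    [-0.0001,-0.0015,0,0,0,0],
    [-0.0002,-0.003,0,0,0,0],
    [-0.0004,-0.0045,0,0,0,0],
    [-0.0005,-0.006,0,0,0,0],
    [-0.0005,-0.006,0,0,0,0]
  ]
}}

```text
clock: 21.3
tcp_pos: [0.5539, 0.0058, 0.0497]
orientation: [2.328, 2.11, -0.001]
contact_force: [0.1, 1.6, 0.6]
grip_width: 0.0515
gripper_force: 0.4
```

Call:
{"name": "step_arm", "arguments": {
  "rows": [
    [-5e-05,-0.0005,0,0,0,0],
    [-0.0001,-0.001,0,0,0,0],
    [-0.00015,-0.0015,0,0,0,0],
    [-0.00015,-0.0015,0,0,0,0]
  ]
}}

```text
clock: 21.63
tcp_pos: [0.5539, 0.0051, 0.0497]
orientation: [-2.328, -2.11, 0.0]
contact_force: [-0.0, 0.5, 0.3]
grip_width: 0.0515
gripper_force: 0.5
```

Call:
{"name": "step_arm", "arguments": {
  "rows": [
    [-4e-05,-0.0004,0,0,0,0],
    [-8e-05,-0.0008,0,0,0,0],
    [-0.0001,-0.001,0,0,0,0]
  ]
}}

```text
clock: 21.88
tcp_pos: [0.5538, 0.0045, 0.0497]
orientation: [-2.328, -2.11, 0.0]
contact_force: [0.2, 0.9, -0.5]
grip_width: 0.051
gripper_force: 0.5
```

Call:
{"name": "step_arm", "arguments": {
  "rows": [
    [-4e-05,-0.0004,0,0,0,0],
    [-8e-05,-0.0008,0,0,0,0],
    [-0.0001,-0.001,0,0,0,0]
  ]
}}

```text
clock: 22.13
tcp_pos: [0.5538, 0.004, 0.0497]
orientation: [2.328, 2.11, -0.0]
contact_force: [0.1, 0.3, 0.0]
grip_width: 0.0513
gripper_force: 0.4
```

Call:
{"name": "step_arm", "arguments": {
  "rows": [
    [-5e-05,-0.0005,0,0,0,0],
    [-9e-05,-0.0009,0,0,0,0],
    [-0.00012,-0.0012,0,0,0,0]
  ]
}}

```text
clock: 22.38
tcp_pos: [0.5537, 0.0033, 0.0497]
orientation: [-2.328, -2.11, 0.0]
contact_force: [-0.5, 0.9, -0.7]
grip_width: 0.0514
gripper_force: 0.4
```

Call:
{"name": "step_arm", "arguments": {
  "rows": [
    [-5e-05,-0.0005,0,0,0,0],
    [-9e-05,-0.0009,0,0,0,0],
    [-0.00012,-0.0012,0,0,0,0]
  ]
}}

```text
clock: 22.63
tcp_pos: [0.5537, 0.0025, 0.0497]
orientation: [-2.328, -2.11, 0.0]
contact_force: [-0.2, 1.2, -0.7]
grip_width: 0.0511
gripper_force: 0.4
```

Call:
{"name": "step_arm", "arguments": {
  "rows": [
    [-5e-05,-0.0005,0,0,0,0],
    [-9e-05,-0.0009,0,0,0,0],
    [-0.00012,-0.0012,0,0,0,0]
  ]
}}

```text
clock: 22.88
tcp_pos: [0.5536, 0.0018, 0.0498]
orientation: [2.328, 2.11, -0.0]
contact_force: [-0.5, 1.2, -0.2]
grip_width: 0.0513
gripper_force: 0.4
```

Call:
{"name": "step_arm", "arguments": {
  "rows": [
    [-5e-05,-0.0005,0,0,0,0],
    [-9e-05,-0.0009,0,0,0,0],
    [-0.00012,-0.0012,0,0,0,0]
  ]
}}

```text
clock: 23.13
tcp_pos: [0.5535, 0.0011, 0.0498]
orientation: [2.328, 2.11, -0.0]
contact_force: [-0.7, 1.0, 0.4]
grip_width: 0.0513
gripper_force: 0.4
```

Call:
{"name": "step_arm", "arguments": {
  "rows": [
    [-5e-05,-0.0005,0,0,0,0],
    [-9e-05,-0.0009,0,0,0,0],
    [-0.00012,-0.0012,0,0,0,0]
  ]
}}

```text
clock: 23.38
tcp_pos: [0.5535, 0.0004, 0.0498]
orientation: [-2.328, -2.11, -0.0]
contact_force: [1.1, 0.5, -0.4]
grip_width: 0.0515
gripper_force: 0.4
```

Call:
{"name": "step_arm", "arguments": {
  "rows": [
    [-5e-05,-0.0005,0,0,0,0],
    [-9e-05,-0.0009,0,0,0,0],
    [-0.00012,-0.0012,0,0,0,0]
  ]
}}

```text
clock: 23.63
tcp_pos: [0.5534, -0.0003, 0.0498]
orientation: [2.328, 2.11, 0.0]
contact_force: [0.2, 0.9, -0.2]
grip_width: 0.051
gripper_force: 0.4
```

Call:
{"name": "step_arm", "arguments": {
  "rows": [
    [-5e-05,-0.0005,0,0,0,0],
    [-9e-05,-0.0009,0,0,0,0],
    [-0.00012,-0.0012,0,0,0,0]
  ]
}}

```text
clock: 23.88
tcp_pos: [0.5534, -0.001, 0.0498]
orientation: [2.328, 2.11, 0.0]
contact_force: [0.5, 0.2, -0.4]
grip_width: 0.0512
gripper_force: 0.4
```

Call:
{"name": "step_arm", "arguments": {
  "rows": [
    [-5e-05,-0.0005,0,0,0,0],
    [-9e-05,-0.0009,0,0,0,0],
    [-0.00012,-0.0012,0,0,0,0]
  ]
}}

```text
clock: 24.13
tcp_pos: [0.5533, -0.0018, 0.0498]
orientation: [2.328, 2.11, 0.0]
contact_force: [0.1, 1.0, -0.5]
grip_width: 0.0512
gripper_force: 0.4
```

Call:
{"name": "step_arm", "arguments": {
  "rows": [
    [-5e-05,-0.0005,0,0,0,0],
    [-9e-05,-0.0009,0,0,0,0],
    [-0.00012,-0.0012,0,0,0,0]
  ]
}}

```text
clock: 24.38
tcp_pos: [0.5532, -0.0025, 0.0498]
orientation: [2.328, 2.11, 0.0]
contact_force: [-0.3, 0.8, -0.3]
grip_width: 0.0517
gripper_force: 0.4
```

Call:
{"name": "step_arm", "arguments": {
  "rows": [
    [-5e-05,-0.0005,0,0,0,0],
    [-9e-05,-0.0009,0,0,0,0],
    [-0.00012,-0.0012,0,0,0,0]
  ]
}}

```text
clock: 24.63
tcp_pos: [0.5531, -0.0032, 0.0498]
orientation: [2.328, 2.11, 0.0]
contact_force: [0.6, 0.1, -1.5]
grip_width: 0.0512
gripper_force: 0.4
```

Call:
{"name": "step_arm", "arguments": {
  "rows": [
    [-5e-05,-0.0005,0,0,0,0],
    [-9e-05,-0.0009,0,0,0,0],
    [-0.00012,-0.0012,0,0,0,0]
  ]
}}

```text
clock: 24.88
tcp_pos: [0.5531, -0.0039, 0.0498]
orientation: [2.328, 2.11, 0.0]
contact_force: [-0.1, 2.2, -0.2]
grip_width: 0.051
gripper_force: 0.4
```

```bash
python3 st.py; python3 - <<'E'
from h import *
a=eyes.grab_frame("scene")[225:345,215:375]; cv2.imwrite("pics/c3.png",cv2.resize(a[:,:,::-1],(800,600),interpolation=cv2.INTER_CUBIC))
E
```

```text
24.88 [553.1  -3.9  49.8] [2.3276e+00 2.1099e+00 1.0000e-04] [-0.1  2.2 -0.2] [ 0.33  0.61 -0.57  1.96  0.49  0.71 -0.63]
jig 6.818435198753067 32.357089367478544
tool x yaw 84.38247076997155 tilt [3.25063144e-05 4.44264030e-05]
```

View pics/c3.png

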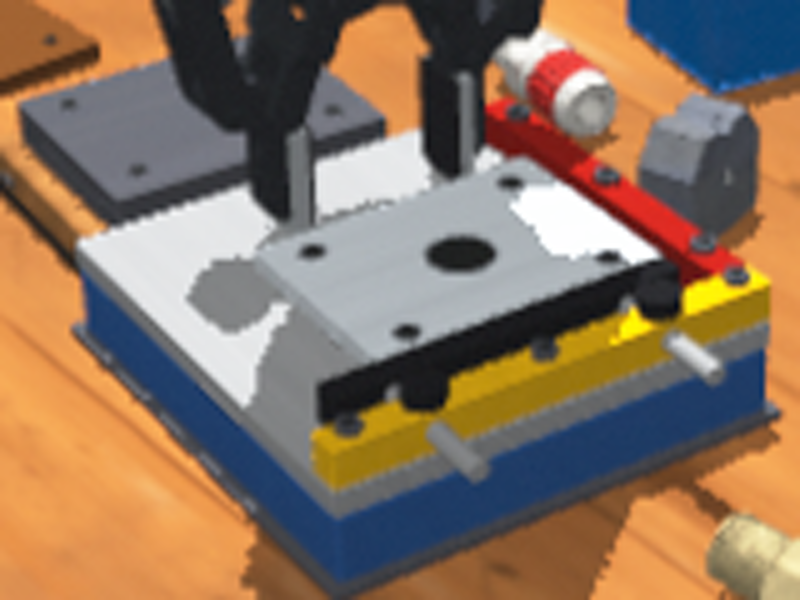

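The crop shows the plate flush along the red fence, with its front edge almost at the black bar (370–660, 270–390). I continue in small steps.

Call:
{"name": "step_arm", "arguments": {
  "rows": [
    [-5e-05,-0.0005,0,0,0,0],
    [-9e-05,-0.0009,0,0,0,0],
    [-0.0001,-0.001,0,0,0,0]
  ]
}}

```text
clock: 25.18
tcp_pos: [0.553, -0.0046, 0.0498]
orientation: [2.328, 2.11, 0.0]
contact_force: [0.5, 1.3, -1.2]
grip_width: 0.0513
gripper_force: 0.4
```

Call:
{"name": "step_arm", "arguments": {
  "rows": [
    [-5e-05,-0.0005,0,0,0,0],
    [-9e-05,-0.0009,0,0,0,0],
    [-0.0001,-0.001,0,0,0,0]
  ]
}}

```text
clock: 25.43
tcp_pos: [0.5531, -0.0048, 0.0498]
orientation: [-2.327, -2.11, -0.001]
contact_force: [0.5, 1.1, -1.0]
grip_width: 0.0512
gripper_force: 1.0
```

Call:
{"name": "step_arm", "arguments": {
  "rows": [
    [-5e-05,-0.0005,0,0,0,0],
    [-9e-05,-0.0009,0,0,0,0],
    [-0.0001,-0.001,0,0,0,0]
  ]
}}

```text
clock: 25.68
tcp_pos: [0.5531, -0.0049, 0.0499]
orientation: [-2.327, -2.11, -0.002]
contact_force: [0.3, 4.4, -1.2]
grip_width: 0.0513
gripper_force: 2.2
```

Call:
{"name": "step_arm", "arguments": {
  "rows": [
    [-5e-05,-0.0005,0,0,0,0],
    [-9e-05,-0.0009,0,0,0,0],
    [-0.0001,-0.001,0,0,0,0]
  ]
}}

```text
clock: 25.93
tcp_pos: [0.5531, -0.005, 0.0499]
orientation: [-2.326, -2.11, -0.003]
contact_force: [0.6, 5.8, 0.2]
grip_width: 0.0513
gripper_force: 3.0
```

The stop was met at TCP y ≈ -0.0048. I build up to 12 N.

Call:
{"name": "step_arm", "arguments": {
  "rows": [
    [-5e-05,-0.0005,0,0,0,0],
    [-0.0001,-0.001,0,0,0,0],
    [-0.0001,-0.001,0,0,0,0]
  ]
}}

```text
clock: 26.18
tcp_pos: [0.5531, -0.005, 0.05]
orientation: [-2.326, -2.111, -0.004]
contact_force: [0.7, 7.2, -0.6]
grip_width: 0.0515
gripper_force: 3.5
```

Call:
{"name": "step_arm", "arguments": {
  "rows": [
    [-5e-05,-0.0005,0,0,0,0],
    [-0.0001,-0.001,0,0,0,0],
    [-0.0001,-0.001,0,0,0,0]
  ]
}}

```text
clock: 26.43
tcp_pos: [0.5531, -0.005, 0.05]
orientation: [-2.325, -2.111, -0.005]
contact_force: [0.5, 7.6, -0.8]
grip_width: 0.0513
gripper_force: 4.1
```

Call:
{"name": "step_arm", "arguments": {
  "rows": [
    [-5e-05,-0.0005,0,0,0,0],
    [-8e-05,-0.0008,0,0,0,0],
    [-8e-05,-0.0008,0,0,0,0]
  ]
}}

```text
clock: 26.68
tcp_pos: [0.5531, -0.0051, 0.0501]
orientation: [-2.324, -2.111, -0.005]
contact_force: [0.5, 9.3, -1.1]
grip_width: 0.0511
gripper_force: 4.5
```

Call:
{"name": "step_arm", "arguments": {
  "rows": [
    [-5e-05,-0.0005,-0.0005,0,0,0],
    [-0.0001,-0.001,-0.001,0,0,0],
    [-0.0001,-0.001,-0.001,0,0,0]
  ]
}}

```text
clock: 26.93
tcp_pos: [0.5531, -0.0051, 0.0497]
orientation: [-2.324, -2.111, -0.006]
contact_force: [-0.5, 9.9, 2.0]
grip_width: 0.0513
gripper_force: 5.0
```

Call:
{"name": "step_arm", "arguments": {
  "rows": [
    [-5e-05,-0.0005,-0.0002,0,0,0],
    [-0.0001,-0.001,-0.0002,0,0,0],
    [-0.0001,-0.001,-0.0002,0,0,0]
  ]
}}

```text
clock: 27.18
tcp_pos: [0.5531, -0.0051, 0.0497]
orientation: [-2.323, -2.112, -0.007]
contact_force: [0.5, 11.2, 1.6]
grip_width: 0.0513
gripper_force: 5.6
```

Call:
{"name": "step_arm", "arguments": {
  "rows": [
    [-5e-05,-0.0005,0,0,0,0],
    [-6e-05,-0.0006,0,0,0,0],
    [-6e-05,-0.0006,0,0,0,0],
    [-6e-05,-0.0006,0,0,0,0],
    [-6e-05,-0.0006,0,0,0,0]
  ]
}}

```text
clock: 27.6
tcp_pos: [0.5531, -0.0052, 0.0497]
orientation: [-2.323, -2.112, -0.008]
contact_force: [-0.4, 11.4, 2.6]
grip_width: 0.0513
gripper_force: 6.0
```

Call:
{"name": "step_arm", "arguments": {
  "rows": [
    [0,0,0,0,0,0],
    [0,0,0,0,0,0],
    [0,0,0,0,0,0],
    [0,0,0,0,0,0],
    [0,0,0,0,0,0]
  ]
}}

```text
clock: 28.02
tcp_pos: [0.5531, -0.0052, 0.0498]
orientation: [-2.323, -2.112, -0.008]
contact_force: [0.2, 12.6, 1.4]
grip_width: 0.0511
gripper_force: 6.0
```

Call:
{"name": "step_arm", "arguments": {
  "rows": [
    [0,0,0,0,0,0],
    [0,0,0,0,0,0],
    [0,0,0,0,0,0],
    [0,0,0,0,0,0],
    [0,0,0,0,0,0]
  ]
}}

```text
clock: 28.43
tcp_pos: [0.5531, -0.0052, 0.0497]
orientation: [-2.323, -2.112, -0.008]
contact_force: [-0.3, 12.0, 0.5]
grip_width: 0.0513
gripper_force: 6.0
```

Call:
{"name": "step_arm", "arguments": {
  "rows": [
    [0.0002,0.002,0,0,0,0],
    [0.0004,0.004,0,0,0,0],
    [0.0006,0.008,0,0,0,0],
    [0.0012,0.012,0,0,0,0],
    [0.002,0.024,0,0,0,0]
  ]
}}

```text
clock: 28.85
tcp_pos: [0.5534, 0.0027, 0.0487]
orientation: [2.329, 2.106, -0.004]
contact_force: [-0.3, -0.4, 0.0]
grip_width: 0.0515
gripper_force: 0.0
```

Call:
{"name": "step_arm", "arguments": {
  "rows": [
    [0,0,0,0,0,0],
    [0,0,0.04,0,0,0],
    [0,0,0.1,0,0,0],
    [0,0,0.16,0,0,0],
    [0,0,0.16,0,0,0]
  ]
}}

```text
clock: 29.27
tcp_pos: [0.5575, 0.0055, 0.1513]
orientation: [2.323, 2.105, 0.011]
contact_force: [1.3, -0.0, -0.0]
grip_width: 0.0512
gripper_force: 0.0
```

Call:
{"name": "step_arm", "arguments": {
  "rows": [
    [0,0,0,0,0,0],
    [0,0,0,0,0,0],
    [0,0,0,0,0,0]
  ]
}}

```text
clock: 29.52
tcp_pos: [0.5526, 0.0044, 0.1437]
orientation: [-2.327, -2.109, 0.003]
contact_force: [-0.2, -0.1, -0.3]
grip_width: 0.0512
gripper_force: 0.0
```

```bash
python3 st.py; python3 - <<'E'
from h import *
c=cam("wrist"); im=eyes.grab_frame("wrist")[:,:,::-1]; cv2.imwrite("pics/w5.png",im); np.savez("w5.npz",K=c[0],E=c[1])
E
```

```text
29.52 [552.6   4.4 143.7] [-2.3269 -2.1088  0.0034] [-0.2 -0.1 -0.3] [ 0.39  0.48 -0.65  1.91  0.37  0.88 -0.55]
jig 5.575779088379216 40.53169702554681
tool x yaw 84.36856585724469 tilt [-0.00073563 -0.00239179]
```

View pics/w5.png

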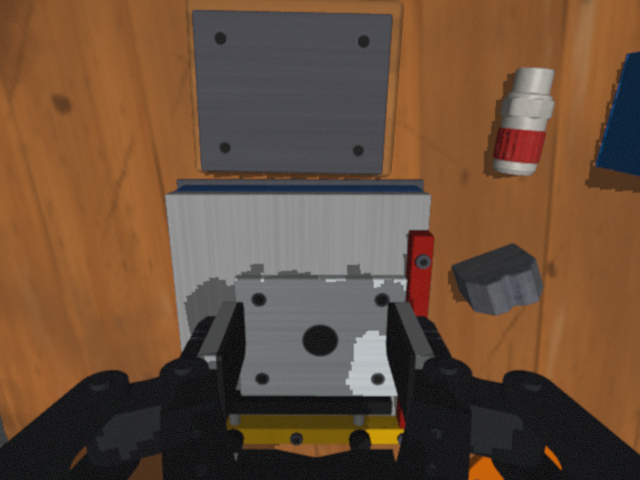

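The plate lies against the red fence (edge at (408,290)) and the black bar (row ~396), and the fingers are clear. I check this numerically before handing in.

```bash
python3 - <<'E'
from h import *
z=np.load("w5.npz"); c=(z["K"],z["E"]); im=cv2.imread("pics/w5.png"); g=cv2.cvtColor(im,cv2.COLOR_BGR2GRAY); h,s,v=cv2.split(cv2.cvtColor(im,cv2.COLOR_BGR2HSV))
def cen(x,y,w,t=80):
    m=cv2.moments((g[y-w:y+w,x-w:x+w]<t).astype(np.uint8),True); return [x-w+m["m10"]/m["m00"],y-w+m["m01"]/m["m00"]]
P=ray([cen(258,299,11),cen(381,299,11),cen(262,378,11),cen(377,378,11),cen(320,340,22)],c,.043)[:,:2]*1000
print("spot",P[4],P[:4].mean(0),"yaw",[np.degrees(np.arctan2(*(P[b]-P[a])[::-1])) for a,b in ((0,1),(2,3))])
red=((h<6)|(h>174))&(s>180)&(v>60)
k=np.array([[np.flatnonzero(red[y,395:430])[0]+395,y] for y in range(234,270)]); p,a=line(ray(k,c,.049)); n=np.array([np.sin(np.radians(a)),-np.cos(np.radians(a))])
print("fence",p,a,"dist spot-fence",(p-P[4])@n)
E
```

```text
spot [548.69877808 -55.99661921] [548.89822331 -56.28502729] yaw [np.float64(-6.301283198926534), np.float64(-5.619413237821614)]
fence [604.2485     -2.5966704] 83.79749 dist spot-fence 49.4550388584596
```

```bash
python3 -c "
from bench import r
print(r.hand_in())"
```

```text
the job is handed in; nothing more can be done
None
```

The job is handed in, but no verdict came back: the plate was slid onto the jig, bedded at about 12 N for a second each against the red fence and then the stop bar, and left lying along the fence, square within about half a degree, with the gripper clear.

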